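# Comb pastry tubes into the troughs of a corrugated pan

## Robot

A 6-joint arm with a two-finger parallel gripper is mounted at the origin on a cart in front of the work surface, level with it; the furniture and walls round the work are solid. World frame = base frame: x ahead of the robot, y to its left, z up, the work surface at z = 0. Lengths are in mm, angles in degrees, forces in N, time in s.
With the tool pointing down it reaches from about 350 to 950 mm from the base axis. Payload 17.4 kg.
Tool frame: the origin (TCP) lies on the centre line of the jaws, within the pads' length; the fingertips stand 25 mm ahead of it and the grasp point (between the pads) lies 6 mm ahead of it; z points along the fingers, y is the line along which they close (so a half turn about z gives the same grasp; the last joint's range is limited). The gripper opens to 93 mm and grips with 3 to 60 N. Pads are 15 mm wide; open, the fingers measure 128 mm over their backs; the gripper's body (75 mm by 188 mm) begins 65 mm behind the grasp point.
Start: joints at [75.126, 6.646, 82.598, -0, 90.757, -2.166], TCP at [148.498, 658.469, 243.646] pointing down, gripper open.
Joint ranges: [-162.19, 162.19], [-47.58, 125.68], [4.15, 143.07], [-65.23, 245.23], [0.69, 171.88], [-170.13, 170.13]. Speed limits (degrees/s): [108.29, 108.29, 127.2, 180, 180, 180].

## Interface

Orientations are given as a 3x3 rotation matrix whose columns are the frame's x, y, z axes.
In Python, from plant import r gives the robot as it stands.
- The arm moves only by the shell command python3 -m crank 'ROWS' [OPENING]. ROWS is JSON, a list of rows, each a list of 2 entries, a list of its own where there are three numbers: the shift along the tool's x, y, z in units of 30 mm (1.0 is 30 mm), then the turn about the tool's z in units of 5 degrees (1.0 is 5 degrees). In form: [[[tx, ty, tz], yaw], ...]. A call has 1 to 10 rows; each row is the pose to reach, as a shift and turn from the pose commanded when the call began, along the tool's axes at that moment; what a row does not reach only later rows make up. A row lasts 1/8 s, in which the tool goes at most 62.5 mm and 10.7 degrees, less where a joint would pass 70% of its speed; a pose out of reach is approached as far as the arm can. A call with a gripper value outside its range is refused whole. OPENING is the opening, from 0 (shut) to 1 (fully open), set as the call begins (- or left out, the last holds). The fingers move at their own pace and stop on an object; the grip force is fixed at half the most. Time passes only in rows, so rows that repeat a pose let the fingers close. It gives the time, the measured TCP pose, the force, the opening and the grip force at its end, in the units of the state.
- r.read_state(): the state, without advancing time (a new reading comes with each control period).
- r.snapshot(name): name is "scene" or "top" or "wrist"; returns a dict with "frame" (480x640x3 uint8, blue, green, red), "fovy" (degrees; the focal length in pixels is half the picture's height over the tangent of half this angle, whatever the lens; pixels are square), "cx", "cy" (the principal point, pixels), "k1" (the pictures are not rectified: a ray, as slopes to the right and down, at radius r is drawn at 1 + k1 r^2 times it, then the intrinsics apply), "R" (3x3) and "t" (3): a world point X has camera coordinates R X + t. Camera axes: x right, y down, z forward; pixel columns grow to the right and rows downward; lengths in mm; the calibration is good to about 2 mm. A picture is of the moment at which its call begins. There is no depth.
- r.close_job(): hands the job in; it is judged then, once.
Trained networks look in a picture, given as the dict that the camera call returned (one of the last four; its "shot" number tells which), for a name from the list of things; names that differ only in an ending like _2 or _b are one class to them, and where a whole thing is asked for, a point or a joint stands for the part that bears it (a point fixed in the world has none). Each returns a list of dicts, best first, with "score" (0 to 1); they miss things now and then, are a little off and sometimes report something else, mostly with a low value. They report only what shows in the picture. A call takes as long as a camera call. They do not tell look-alikes from the thing itself.
- r.masks_of(picture, thing): "pixels" (480x640 bool, what is visible of it) and "box" ([left, top, right, bottom] in pixels, round what is visible of it).
The state is a dict: "time_s": time; "joints": joint angles; "dq": joint speeds; "effort": joint torques, N m; "ee_pos": TCP position; "tcp_rot": TCP orientation; "wrist_force": force on the tool from outside, world axes, zero at the start; "torque": the same for the moment, N m; "opening": finger opening in mm; "finger_force": force on a finger pad.
Only numpy, scipy, OpenCV 4.12 (cv2) and the standard library are available. Lean on these libraries where they do the work, as an engineer would, in place of code of your own. Each camera call takes 0.05 s, during which the arm holds its last target. There are 200 camera calls.

## Task

Pick up the little steel rake by its wooden grip and comb the four steel pastry tubes that lie crosswise on the corrugated pan, so that every tube drops down into a trough and lies in line with it, none sticking far out of a trough's open end (two tubes may share a trough, end to end). Do not touch the tubes with the gripper and do not shove the pan along the worktop. Then lay the rake down on the worktop clear of the pan, tines down as you found it, and leave the mill, the timer and the glass alone.

Things in the scene. Friction and masses are not known exactly. Their poses are not given: they have to be found in the camera images.
- pan: corrugated metal baking pan standing loose on the worktop, 1.1 kg, 230 mm along its x, 216 mm along its y. Five straight troughs, open at both ends, run along its x; their middles are at y = -80, -40, 0, 40, 80 mm, with rounded crests between and outside. Origin at the middle of its underside, z up. Trough floor at z = 6 mm, 18 mm wide; crests at z = 26 mm, 10 mm wide; 30 mm between crests
- pan_comb (a point): point over the pan's middle, 33 mm above its underside: the height for the tine tips. A tube down in a trough has its axis at 16 mm and its top at 26, level with the crests; one across the crests has its axis at 36 or, at an end that dips, less. Tips at 30 to 35 mm pass over seated tubes and push the others; pushed along the pan's y they turn in line, roll and fall into a trough
- tube_1: steel pastry tube (cannoli form) 1, 20 mm in diameter and 90 mm long, about 60 g, all four alike; origin at its middle, x along its axis. Smooth and slippery, it rolls easily; to the touch it behaves as a solid cylinder. Should one wedge between the rake and a crest (over about 7 N), backing off 20 mm lets it drop
- tube_2: steel pastry tube (cannoli form) 2, 20 mm in diameter and 90 mm long, about 60 g, all four alike; origin at its middle, x along its axis. Smooth and slippery, it rolls easily; to the touch it behaves as a solid cylinder. Should one wedge between the rake and a crest (over about 7 N), backing off 20 mm lets it drop
- tube_3: steel pastry tube (cannoli form) 3, 20 mm in diameter and 90 mm long, about 60 g, all four alike; origin at its middle, x along its axis. Smooth and slippery, it rolls easily; to the touch it behaves as a solid cylinder. Should one wedge between the rake and a crest (over about 7 N), backing off 20 mm lets it drop
- tube_4: steel pastry tube (cannoli form) 4, 20 mm in diameter and 90 mm long, about 60 g, all four alike; origin at its middle, x along its axis. Smooth and slippery, it rolls easily; to the touch it behaves as a solid cylinder. Should one wedge between the rake and a crest (over about 7 N), backing off 20 mm lets it drop
- rake: steel rake, 0.22 kg, lying tines down, handle level. Origin at the middle of the row of tine tips; z up when lying. 12 tines, 5.6 mm thick, gaps 11 mm, stand in a row along its y, 190 mm over all, 44 mm long, under a crossbar 196 mm long (y), 14 mm wide (x), top at z = 50 mm. Handle toward -x, axis at z = 60 mm, ending 184 mm behind the tines in a hanging hook that reaches down to z = 0
- rake_grip (a point): point to grip: on the axis of the rake's wooden grip, 70 mm behind the tines (-x) and 60 mm above the tips, close to the rake's balance point. The grip is 18 mm wide (along the rake's y), 18 mm high and reaches from 43 to 143 mm behind the tines
- pepper_mill: brown wooden pepper mill, 58 mm wide, 170 mm tall, standing behind the pan; origin at the middle of its foot
- timer: blue and white egg timer, 67 mm wide, 66 mm tall, standing behind the pan; origin at the middle of its foot
- glass: clear drinking glass, 81 mm wide, 93 mm tall, on a checkered coaster; origin at the middle of its foot
Not all that is in view belongs to the job. What is shaped like the tube_2 but pink is not meant.

How it is judged (in metres and radians):
On the way, in this order (a step that is already met when the one before it is completed fails the run):
1. the rake is lifted clear of the worktop (height (world z) of rake above 0.02 m), for 0.2 s.
2. all four tubes lie in troughs (z of tube_1 in the frame of pan between 0.012 and 0.021 m and angle between the x axis of each of tube_1, tube_2, tube_3, tube_4 and the x axis of pan, either way round below 0.12 rad and x of tube_1 in the frame of pan between -0.08 and 0.08 m and y of tube_1 in the frame of pan between -0.095 and 0.095 m and z of tube_2 in the frame of pan between 0.012 and 0.021 m and x of tube_2 in the frame of pan between -0.08 and 0.08 m and y of tube_2 in the frame of pan between -0.095 and 0.095 m and z of tube_3 in the frame of pan between 0.012 and 0.021 m and x of tube_3 in the frame of pan between -0.08 and 0.08 m and y of tube_3 in the frame of pan between -0.095 and 0.095 m and z of tube_4 in the frame of pan between 0.012 and 0.021 m and x of tube_4 in the frame of pan between -0.08 and 0.08 m and y of tube_4 in the frame of pan between -0.095 and 0.095 m), for 0.3 s.
At the end, for the whole second after the job is handed in: Each tube lies in a trough: axis under 21 mm above the pan's underside (16 seated), within 0.12 rad of the trough, middle within 80 mm of the pan's along it (out by 10 mm at most). The rake lies on the worktop, tips under 12 mm up, tilt under 0.15 rad, clear of the pan; all at rest (all of step 2 and linear speed of each of tube_1, tube_2, tube_3, tube_4, rake below 0.02 m/s and height (world z) of rake between -0.008 and 0.012 m and angle between rake's own z axis and vertical below 0.15 rad and contact force between rake and pan below 0.05 N); the robot touches nothing.
It fails at once if the gripper or arm touches a tube (contact force between any of the fingers, the arm and tube_1 above 0.3 N or contact force between any of the fingers, the arm and tube_2 above 0.3 N or contact force between any of the fingers, the arm and tube_3 above 0.3 N or contact force between any of the fingers, the arm and tube_4 above 0.3 N).
It fails at once if the pan is shoved more than 25 mm (distance of pan from where it was at the start of the episode above 0.025 m).
It fails at once if the pepper mill is moved more than 20 mm or tipped (distance of pepper_mill from where it was at the start of the episode above 0.02 m or angle between pepper_mill's own z axis and vertical above 0.35 rad).
It fails at once if the egg timer is moved more than 20 mm or tipped (distance of timer from where it was at the start of the episode above 0.02 m or angle between timer's own z axis and vertical above 0.35 rad).
It fails at once if the glass is moved more than 20 mm or tipped (distance of glass from where it was at the start of the episode above 0.02 m or angle between glass's own z axis and vertical above 0.35 rad).
It also fails if it takes over 48 s, if anything falls off the work surface, if the arm or the gripper's body presses on something with over 40 N, if the wrist force passes 120 N, or if a joint passes its speed limit or range.

## Working session

There is one attempt and no reset: what is moved stays moved. The work goes in short steps, Python scripts to look and compute and a shell command to move; the robot and the scene stay as the last step left them, time stands still between calls to the robot, and variables do not carry over. Pictures are saved under pics/ and viewed, at most 10 in all, crops included, and the job is handed in when it is done.

```bash
mkdir -p pics; ls; cat > h.py <<'E'
import numpy as np, cv2
from plant import r
def K(p):
    f=240/np.tan(np.radians(p["fovy"])/2); return np.array([[f,0,p["cx"]],[0,f,p["cy"]],[0,0,1]])
def ray(p,uv):
    # returns origin, direction in world
    n=cv2.undistortPoints(np.array([[uv]],float),K(p),np.array([p["k1"],0,0,0,0.]))[0,0]
    # lens here: slopes scaled by 1+k1 r^2, same as OpenCV model
    R=np.array(p["R"]);t=np.array(p["t"]); d=R.T@np.array([n[0],n[1],1]); return -R.T@t,d/np.linalg.norm(d)
def onz(p,uv,z):
    o,d=ray(p,uv); return o+d*(z-o[2])/d[2]
def tri(ps,uvs):
    A=np.zeros((3,3));b=np.zeros(3)
    for p,uv in zip(ps,uvs):
        o,d=ray(p,uv);M=np.eye(3)-np.outer(d,d);A+=M;b+=M@o
    return np.linalg.solve(A,b)
def proj(p,X):
    R=np.array(p["R"]);t=np.array(p["t"]);return cv2.projectPoints(np.array(X,float).reshape(-1,1,3),cv2.Rodrigues(R)[0],t,K(p),np.array([p["k1"],0,0,0,0.]))[0][:,0]
E
python3 - <<'E'
from h import *
for n in ["scene","top"]:
    p=r.snapshot(n); cv2.imwrite(f"pics/{n}0.png",p["frame"])
    R=np.array(p["R"]);print(n,p["fovy"],p["k1"],-R.T@np.array(p["t"]),R[2])
    for th in ["pan","tube_1","rake","rake_grip","pepper_mill","timer","glass"]:
        for m in r.masks_of(p,th):
            print(th,round(m["score"],2),m["box"],int(m["pixels"].sum()))
print(r.read_state())
E
```

```text
pics
scene 57.03433521195013 -0.056457120278080974 [ -88.66639886 -712.88037443  576.7985391 ] [ 0.65855106  0.49845601 -0.56378374]
pan 0.73 [181.4, 201.2, 321.3, 288.7] 5192
tube_1 0.79 [253.2, 205.3, 261.6, 230.9] 197
tube_1 0.7 [342.3, 349.2, 395.0, 381.0] 728
tube_1 0.64 [224.6, 242.4, 268.1, 256.3] 435
tube_1 0.63 [200.3, 229.1, 240.8, 241.6] 372
tube_1 0.56 [272.9, 219.3, 293.0, 245.3] 244
rake 0.61 [314.6, 250.3, 432.8, 328.0] 2161
rake_grip 0.86 [317.6, 248.1, 434.2, 327.9] 2062
pepper_mill 0.55 [371.6, 169.0, 397.8, 236.5] 1370
timer 0.84 [309.6, 188.0, 336.5, 216.4] 616
glass 0.74 [425.6, 217.1, 467.3, 273.1] 1939
glass 0.45 [180.7, 203.5, 321.5, 289.9] 5436
top 44.89694253153256 -0.06538743576949271 [ 340.17432047 -222.96322623 1108.16497773] [ 0.19359581 -0.01153623 -0.98101355]
pan 0.71 [177.3, 219.1, 307.6, 359.0] 11617
tube_1 0.84 [236.7, 303.1, 281.6, 331.6] 535
tube_1 0.79 [187.4, 301.3, 234.8, 325.6] 448
tube_1 0.7 [430.7, 352.5, 479.8, 371.6] 484
tube_1 0.63 [252.5, 245.6, 292.1, 287.4] 495
tube_1 0.58 [205.5, 233.9, 237.6, 272.9] 450
rake 0.64 [334.3, 139.7, 366.
[... 386 characters left out ...]
6e-04,
        9.07569303e+01, -2.16530859e+00]), 'dq': array([ 0.00395345,  0.04035188, -0.08781106,  0.04733784,  0.0812482 ,
        0.02569464]), 'effort': array([ 2.34597792e-04, -7.20999527e+01, -6.22728610e+01,  7.80617469e-02,
        1.83133880e-02, -5.62334222e-06]), 'ee_pos': array([148.50947458, 658.44969105, 243.6440856 ]), 'tcp_rot': array([[-9.75496734e-01,  2.20013915e-01, -7.21721986e-06],
       [ 2.20013915e-01,  9.75496733e-01, -1.89373367e-05],
       [ 2.87389682e-06, -2.00611989e-05, -1.00000000e+00]]), 'wrist_force': array([-0.21633719,  0.12918904, -0.39289289]), 'torque': array([0.04845962, 0.02123653, 0.00836312]), 'finger_force': 0.0, 'opening': 92.33547771191061}
```

```bash
python3 - <<'E'
import cv2
a=cv2.imread("pics/top0.png")
cv2.imwrite("pics/top0c.png",cv2.resize(a[135:385,165:498],None,fx=2.4,fy=2.4,interpolation=cv2.INTER_CUBIC))
b=cv2.imread("pics/scene0.png")
cv2.imwrite("pics/scene0c.png",cv2.resize(b[160:390,170:480],None,fx=2.58,fy=2.58,interpolation=cv2.INTER_CUBIC))
E
```

```text
(no output)
```

View pics/top0c.png

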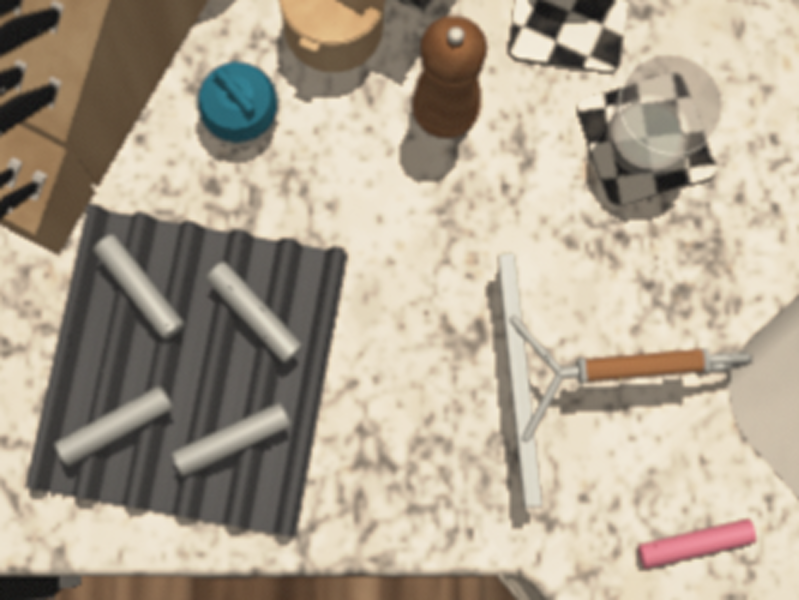

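View pics/scene0c.png

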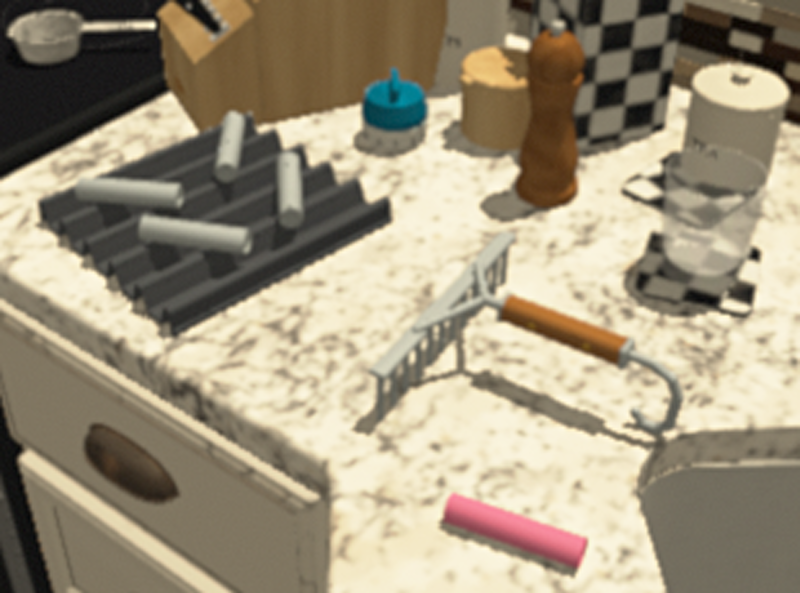

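The only steel rake is at top-crop (600,365), scene-crop (560,330). The four steel tubes are at top-crop (138,285), (253,312), (113,427) and (230,440). The look-alike is the pink tube at (697,543), which I'm excluding. These crops also serve as the close check. Next I'll triangulate.

```bash
python3 - <<'E'
from h import *
ps=[r.snapshot("top"),r.snapshot("scene")]
T=lambda a:(165+a[0]/2.4,135+a[1]/2.4)
S=lambda a:(170+a[0]/2.58,160+a[1]/2.58)
P={"panTR":((345,252),(390,203)),"panBR":((293,533),(175,328)),"panBL":((33,488),(42,208)),"panTL":((90,209),None),
"barA":((507,257),(510,238)),"barB":((533,503),(377,373)),"gripF":((582,371),(503,306)),"gripB":((705,361),(627,352)),
"pinkA":((645,552),(455,505)),
"t1a":((103,245),(235,117)),"t1b":((173,328),(227,172)),"t2a":((217,272),(289,160)),"t2b":((290,352),(291,217)),
"t3a":((64,452),(84,191)),"t3b":((163,398),(176,195)),"t4a":((181,464),(148,230)),"t4b":((282,416),(243,241))}
W={}
for k,(a,b) in P.items():
    z=26 if 'pan' in k else 36
    W[k]=onz(ps[0],T(a),z)
    print(k,"top@z",W[k].round(1), "tri",tri(ps,[T(a),S(b)]).round(1) if b else "")
for th in ["timer","pepper_mill","glass"]:
    for p in ps:
        m=r.masks_of(p,th)[0]["box"];print(th,onz(p,((m[0]+m[2])/2,m[3]),0).round(0))
s=r.read_state();print(s["ee_pos"])
E
```

```text
panTR top@z [ 564.1 -211.    26. ] tri [ 565.7 -211.3   19.9]
panBR top@z [ 344.9 -172.    26. ] tri [ 345.3 -171.2    5.1]
panBL top@z [378.5  28.4  26. ] tri [379.2  30.7  15.3]
panTL top@z [598.9  -7.4  26. ] tri 
barA top@z [ 558.2 -338.4   36. ] tri [ 557.4 -338.4   42.6]
barB top@z [ 367.1 -354.8   36. ] tri [ 366.7 -353.5   44.8]
gripF top@z [ 468.1 -395.    36. ] tri [ 465.3 -391.3   58.6]
gripB top@z [ 475.8 -491.5   36. ] tri [ 473.  -485.9   59.8]
pinkA top@z [ 329.9 -439.4   36. ] tri [ 329.8 -445.1    8.3]
t1a top@z [567.4 -20.8  36. ] tri [568.1 -22.7  39.5]
t1b top@z [501.6 -77.7  36. ] tri [502.4 -77.4  32.2]
t2a top@z [ 545.9 -111.    36. ] tri [ 546.5 -111.5   35.8]
t2b top@z [ 482.9 -168.8   36. ] tri [ 484.  -169.1   32.2]
t3a top@z [405.5   3.4  36. ] tri [406.6   4.3  29.3]
t3b top@z [447.1 -71.4  36. ] tri [447.2 -71.   34.3]
t4a top@z [396.7 -86.5  36. ] tri [397.9 -86.8  31.7]
t4b top@z [ 433.4 -163.2   36. ] tri [ 433.6 -163.    33.8]
timer [ 659. -119.    0.]
timer [ 671. -138.    0.]
pepper_mill [ 662. -293.    0.]
pepper_mill [ 673. -314.    0.]
glass [ 632. -474.    0.]
glass [ 657. -482.    0.]
[148.51185806 658.44899401 243.63462913]
```

```bash
cat >> h.py <<'E'
def goal(pos,ya=None,st=None):
    "units for a TCP goal in world; ya: wanted world angle of tool y, deg; st=(pos,ya) start pose other than measured"
    s=r.read_state();p=s["ee_pos"];R=s["tcp_rot"]
    y0=np.degrees(np.arctan2(R[1,1],R[0,1]))
    if st: p,y0=np.array(st[0]),st[1]
    c,sn=np.cos(np.radians(y0)),np.sin(np.radians(y0))
    R=np.array([[-sn,c,0],[c,sn,0],[0,0,-1.]])
    if R[:,0]@np.cross(R[:,1],R[:,2])<0: R[:,0]*=-1
    print((R.T@(np.array(pos)-p)/30).round(3), "yaw",round(((y0-ya+180)%360-180)/5,2) if ya is not None else 0,"ya",round(y0,2))
E
python3 - <<'E'
from h import *
goal([450,100,250],40)
goal([467.6,-417,170],4.8,([450,100,250],40))
E
```

```text
[-13.899 -15.948  -0.212] yaw 7.46 ya 77.29
[-13.579 -10.628   2.667] yaw 7.04 ya 40
```

```bash
python3 -m crank '[[[-1.3,-1.5,0],0.7],[[-2.7,-3.2,0],1.5],[[-4.1,-4.8,0],2.2],[[-5.5,-6.4,-0.1],3],[[-6.9,-8,-0.1],3.7],[[-8.3,-9.6,-0.1],4.5],[[-9.7,-11.2,-0.1],5.2],[[-11.1,-12.8,-0.2],6],[[-12.5,-14.4,-0.2],6.7],[[-13.9,-16,-0.2],7.5]]'
python3 - <<'E'
from h import *
goal([467.6,-417,170],4.8)
E
```

```text
time_s: 2.45
ee_pos: [443.6, 108.7, 250.1]
tcp_rot: [[-0.638, 0.77, 0.001], [0.77, 0.638, 0.0], [-0.0, 0.001, -1.0]]
wrist_force: [0.7, 0.2, -0.2]
opening: 93.1
finger_force: 0.0
[-14.001 -10.57    2.668] yaw 6.97 ya 39.67
```

```bash
python3 -m crank '[[[-1.4,-1.1,0.2],0.7],[[-2.8,-2.2,0.4],1.5],[[-4.2,-3.3,0.6],2.2],[[-5.6,-4.4,0.9],3],[[-7,-5.5,1.2],3.7],[[-8.4,-6.6,1.5],4.5],[[-9.8,-7.7,1.8],5.2],[[-11.2,-8.8,2.1],6],[[-12.5,-9.8,2.4],6.6],[[-13.6,-10.6,2.7],7.1]]'
python3 -m crank '[[[0,0,0],0],[[0,0,0],0],[[0,0,0],0]]'
python3 - <<'E'
from h import *
p=r.snapshot("wrist");cv2.imwrite("pics/w1.png",p["frame"])
goal([467.6,-417,66],4.8)
print(proj(p,[[467.6,-417,60],[462,-346,50],[558,-338,50],[367,-354,50],[465.3,-391.3,60],[473,-486,60]]).round(0).tolist())
for m in r.masks_of(p,"rake_grip"): print(m["score"],m["box"])
E
```

```text
time_s: 3.7
ee_pos: [459.5, -408.2, 168.3]
tcp_rot: [[-0.072, 0.997, 0.0], [0.997, 0.072, -0.0], [-0.0, 0.0, -1.0]]
wrist_force: [0.0, 0.8, -0.0]
opening: 92.7
finger_force: 0.0
time_s: 4.08
ee_pos: [460.0, -405.5, 169.2]
tcp_rot: [[-0.076, 0.997, 0.001], [0.997, 0.076, -0.0], [-0.0, 0.001, -1.0]]
wrist_force: [0.3, -0.0, -0.2]
opening: 93.0
finger_force: 0.0
[-0.401  0.221  3.44 ] yaw -0.09 ya 4.36
[[322.0, 258.0], [322.0, 155.0], [462.0, 154.0], [184.0, 156.0], [322.0, 223.0], [322.0, 343.0]]
0.91 [182.2, 141.1, 464.3, 352.5]
```

View pics/w1.png

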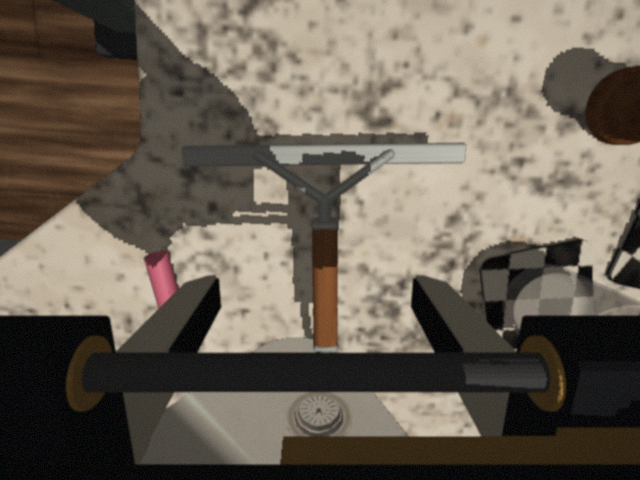

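The wrist view shows the rake grip at column 325, rows 229–347, and the bar at rows 145–163. That is within 3 mm of my estimate. The pink tube (160,275) and the glass (560,300) are clear of the fingers.

```bash
python3 -m crank '[[[-0.44,0.27,0.8],0],[[-0.44,0.27,2],0],[[-0.44,0.27,3],0],[[-0.44,0.27,3.44],0],[[-0.44,0.27,3.44],0],[[-0.44,0.27,3.44],0]]'
python3 -m crank '[[[0,0,0],0],[[0,0,0],0],[[0,0,0],0],[[0,0,0],0],[[0,0,0],0],[[0,0,0],0]]' 0
```

```text
time_s: 4.92
ee_pos: [469.4, -419.2, 67.0]
tcp_rot: [[-0.075, 0.997, 0.001], [0.997, 0.075, -0.001], [-0.001, 0.001, -1.0]]
wrist_force: [0.0, 0.2, 0.4]
opening: 93.3
finger_force: 0.0
time_s: 5.68
ee_pos: [468.9, -418.8, 65.4]
tcp_rot: [[-0.075, 0.997, -0.0], [0.997, 0.075, 0.0], [0.0, -0.0, -1.0]]
wrist_force: [-0.4, -0.5, 0.5]
opening: 37.9
finger_force: 0.0
```

```bash
python3 -m crank '[[[0,0,0],0],[[0,0,0],0],[[0,0,0],0],[[0,0,0],0],[[0,0,0],0]]'
python3 -m crank '[[[0,0,-1],0],[[0,0,-2],0],[[0,0,-2.8],0],[[0,0,-2.8],0],[[0,0,-2.8],0]]'
python3 - <<'E'
from h import *
p=r.snapshot("wrist");cv2.imwrite("pics/w2.png",p["frame"])
for m in r.masks_of(p,"rake"): print(m["score"],m["box"])
for n in ["top","scene"]:
    p=r.snapshot(n);cv2.imwrite(f"pics/{n}2.png",p["frame"])
    for m in r.masks_of(p,"rake")[:1]: print(n,m["score"],m["box"])
E
```

```text
time_s: 6.3
ee_pos: [468.9, -418.8, 65.4]
tcp_rot: [[-0.075, 0.997, -0.0], [0.997, 0.075, 0.0], [0.0, -0.0, -1.0]]
wrist_force: [0.5, -0.3, -0.9]
opening: 17.5
finger_force: 30.0
time_s: 6.92
ee_pos: [468.6, -418.5, 148.0]
tcp_rot: [[-0.075, 0.997, -0.001], [0.997, 0.075, 0.001], [0.001, -0.001, -1.0]]
wrist_force: [0.6, -0.0, -1.6]
opening: 17.9
finger_force: 30.0
0.62 [78.0, 119.1, 554.5, 433.7]
top 0.81 [376.0, 226.5, 420.6, 291.5]
scene 0.66 [312.1, 232.0, 441.1, 290.1]
```

View pics/w2.png

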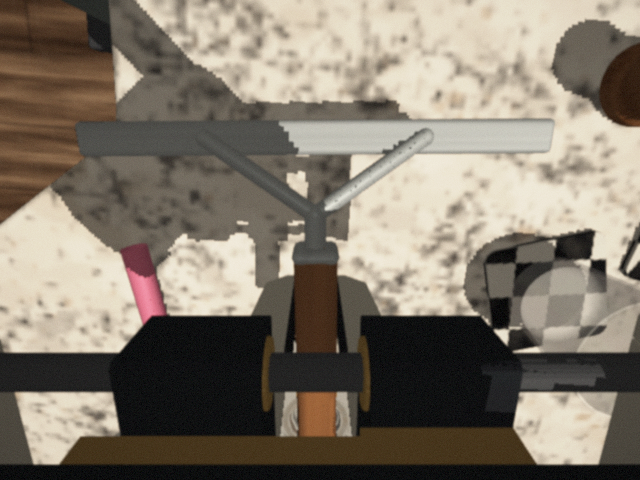

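```bash
python3 - <<'E'
from h import *
p=r.snapshot("wrist");s=r.read_state();R=s["tcp_rot"]
for z in (128,132.6,137):
    a,b=onz(p,(77,122),z),onz(p,(553.5,119.5),z)   # far (front) top edge
    c,d=onz(p,(79,156),z),onz(p,(552,152),z)
    v=b-a; m=(a+b+c+d)/4
    print(z,np.linalg.norm(v),np.linalg.norm((a-c)), np.degrees(np.arctan2(v[1],v[0])),m, "tool",R.T@(m-s["ee_pos"]))
a=cv2.imread("pics/scene2.png");cv2.imwrite("pics/scene2c.png",cv2.resize(a[190:350,270:490],None,fx=3.6,fy=3.6,interpolation=cv2.INTER_CUBIC))
E
```

```text
128 199.36655912084572 14.06641635181533 4.533353577880134 [ 464.95347787 -345.50440562  128.        ] tool [73.32731392  1.64922317 20.98276158]
132.6 193.72901069662913 13.668656046936519 4.5333535778801215 [ 464.95845022 -345.39754815  132.6       ] tool [73.43570707  1.66010076 16.38280768]
137 188.33657307346547 13.288189668356775 4.533353577880127 [ 464.96320639 -345.29533665  137.        ] tool [73.53938747  1.67050541 11.98285178]
```

View pics/scene2c.png

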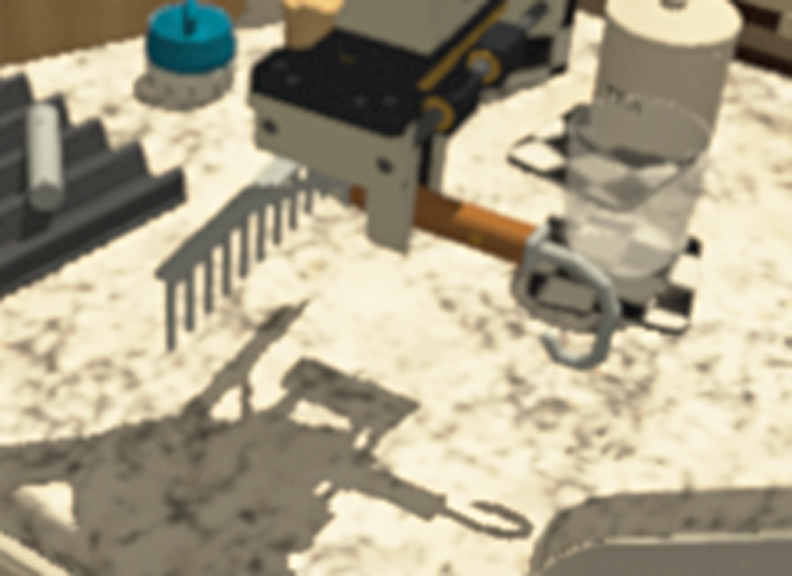

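The rake hangs level in the gripper: the bar top is about 131 mm up and the tines are 73 mm ahead of the TCP. I'll align it with the pan and lower it in front of the pan's -y edge.

```bash
python3 -m crank '[[[1,-0.15,0],0.6],[[2.2,-0.35,0],1.3],[[3.4,-0.5,0],2],[[4.2,-0.65,0.3],2.6],[[4.49,-0.69,0.8],2.8],[[4.49,-0.69,1.4],2.8],[[4.49,-0.69,1.63],2.8],[[4.49,-0.69,1.63],2.8]]'
python3 - <<'E'
from h import *
goal([438.2,-285.7,99],-9.7)
p=r.snapshot("top");cv2.imwrite("pics/t3.png",cv2.resize(p["frame"][190:390,165:445],None,fx=2.8,fy=2.8,interpolation=cv2.INTER_CUBIC))
E
```

```text
time_s: 8.28
ee_pos: [438.0, -286.5, 99.7]
tcp_rot: [[0.169, 0.986, -0.001], [0.986, -0.169, 0.001], [0.001, -0.001, -1.0]]
wrist_force: [-0.8, -0.0, -2.1]
opening: 17.8
finger_force: 30.0
[0.027 0.002 0.023] yaw -0.0 ya -9.72
```

View pics/t3.png

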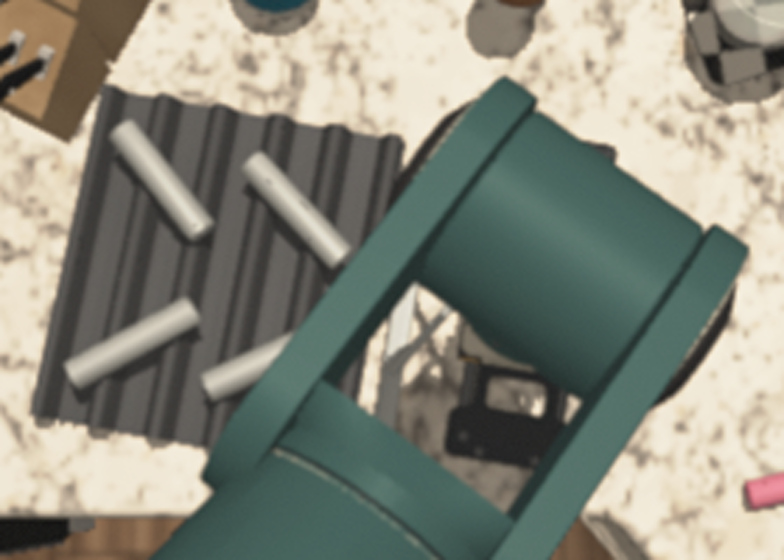

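The rake bar (400,350) is parallel to the pan's crests and just outside its edge. Now I'll comb toward +y.

```bash
python3 -m crank '[[[0.5,0,0],0],[[1,0,0],0],[[1.25,0,0],0],[[1.5,0,0],0],[[1.7,0,0],0],[[1.9,0,0],0],[[2.1,0,0],0],[[2.3,0,0],0]]'
python3 -m crank '[[[0.2,0,0],0],[[0.4,0,0],0],[[0.6,0,0],0],[[0.8,0,0],0]]'
python3 - <<'E'
from h import *
p=r.snapshot("scene");cv2.imwrite("pics/s4.png",cv2.resize(p["frame"][180:310,165:365],None,fx=4,fy=4,interpolation=cv2.INTER_CUBIC))
E
```

```text
time_s: 9.32
ee_pos: [449.8, -217.7, 100.5]
tcp_rot: [[0.169, 0.986, -0.0], [0.986, -0.169, 0.0], [-0.0, -0.0, -1.0]]
wrist_force: [-0.4, -0.8, -2.2]
opening: 17.9
finger_force: 30.0
time_s: 9.82
ee_pos: [453.9, -194.0, 100.6]
tcp_rot: [[0.169, 0.986, 0.0], [0.986, -0.169, 0.0], [0.0, 0.0, -1.0]]
wrist_force: [-0.2, 0.4, -1.9]
opening: 18.0
finger_force: 30.0
```

View pics/s4.png

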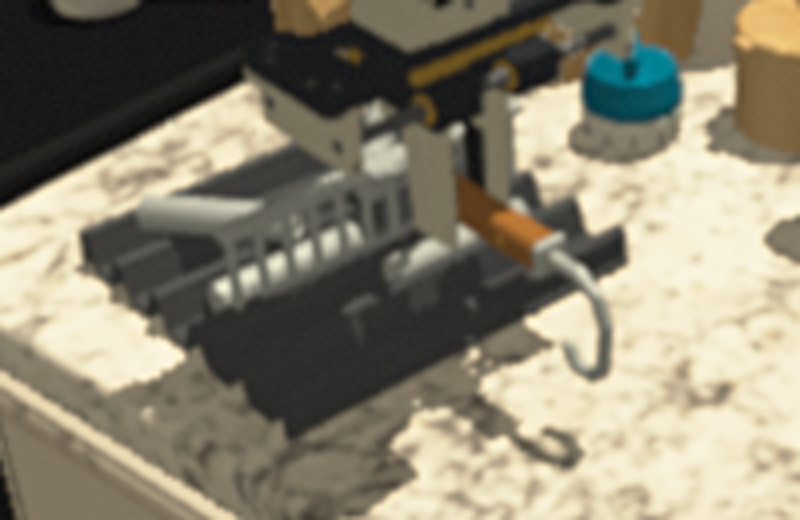

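Two tubes (285,270) and (430,260) lie in line in a trough, and the rake is now over them. I'll keep combing.

```bash
python3 -m crank '[[[0.25,0,0.03],0],[[0.5,0,0.05],0],[[0.75,0,0.05],0],[[1,0,0.05],0],[[1.2,0,0.05],0],[[1.4,0,0.05],0]]'
python3 -m crank '[[[0.18,0,0],0],[[0.36,0,0],0],[[0.54,0,0],0],[[0.72,0,0],0],[[0.9,0,0],0]]'
python3 -m crank '[[[0.18,0,0],0],[[0.36,0,0],0],[[0.54,0,0],0],[[0.72,0,0],0]]'
python3 - <<'E'
from h import *
p=r.snapshot("scene");cv2.imwrite("pics/s5.png",cv2.resize(p["frame"][180:310,165:365],None,fx=4,fy=4,interpolation=cv2.INTER_CUBIC))
E
```

```text
time_s: 10.62
ee_pos: [461.0, -152.6, 99.1]
tcp_rot: [[0.169, 0.986, 0.0], [0.986, -0.169, -0.0], [-0.0, 0.0, -1.0]]
wrist_force: [-0.5, -0.8, -1.5]
opening: 17.8
finger_force: 30.0
time_s: 11.25
ee_pos: [465.5, -126.1, 99.0]
tcp_rot: [[0.169, 0.986, -0.0], [0.986, -0.169, 0.0], [-0.0, -0.0, -1.0]]
wrist_force: [0.1, -0.9, -2.5]
opening: 17.4
finger_force: 30.0
time_s: 11.75
ee_pos: [469.2, -104.7, 99.0]
tcp_rot: [[0.169, 0.986, 0.0], [0.986, -0.169, 0.0], [0.0, 0.0, -1.0]]
wrist_force: [0.5, -0.1, -1.8]
opening: 17.8
finger_force: 30.0
```

View pics/s5.png

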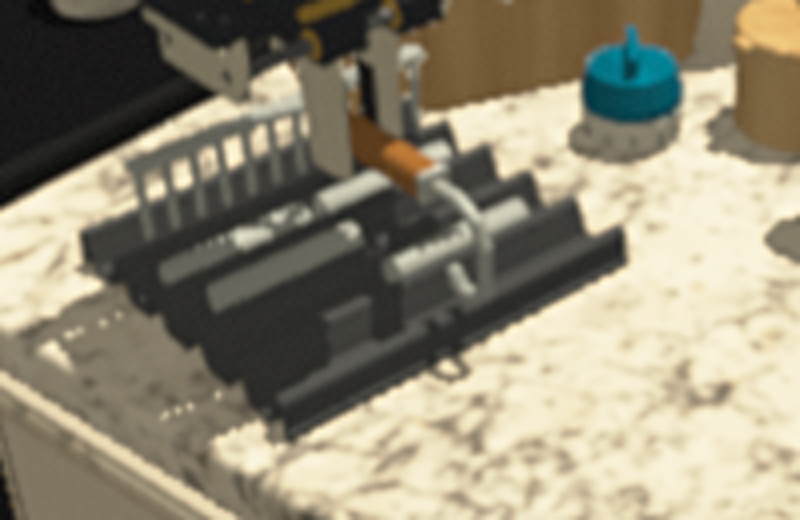

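All four tubes look seated: (260,245), (350,195), (285,265) and (450,240). I'll lift, retreat, and check from above before laying the rake down.

```bash
python3 -m crank '[[[0,0,-0.5],0],[[0,0,-1.3],0],[[0,0,-2],0],[[-1,0.2,-2],0],[[-2.5,0.4,-2],0],[[-4,0.7,-2],0],[[-5.5,1,-2],0],[[-7,1.2,-2],0],[[-8.7,1.5,-2],0],[[-10.3,1.75,-2],0]]'
python3 -m crank '[[[0,0,0],0],[[0,0,0],0],[[0,0,0],0]]'
python3 - <<'E'
from h import *
p=r.snapshot("top");cv2.imwrite("pics/t6.png",cv2.resize(p["frame"][190:390,165:445],None,fx=2.8,fy=2.8,interpolation=cv2.INTER_CUBIC))
goal([468.6,-418.5,66],None)
c=np.array([471.6,-90.5]);a=np.radians(-9.7);ex=np.array([np.cos(a),np.sin(a)]);ey=np.array([-ex[1],ex[0]])
for q in [p,r.snapshot("scene")]:
  for m in r.masks_of(q,"tube_1"):
    pts=np.argwhere(m["pixels"])[:,::-1].astype(float)
    w=np.array([onz(q,u,23)[:2] for u in pts]);mu=w.mean(0)
    v=np.linalg.svd(w-mu)[2][0] if 0 else np.linalg.eigh(np.cov((w-mu).T))[1][:,1]
    print(round(m["score"],2),m["box"],"pan xy",(mu-c)@ex,(mu-c)@ey,"ang",np.degrees(np.arctan2(v@ey,v@ex)))
E
```

```text
time_s: 13.05
ee_pos: [468.6, -420.5, 160.1]
tcp_rot: [[0.169, 0.986, 0.001], [0.986, -0.169, -0.001], [-0.0, 0.001, -1.0]]
wrist_force: [0.9, -0.0, -2.4]
opening: 18.0
finger_force: 30.0
time_s: 13.42
ee_pos: [469.0, -417.7, 159.5]
tcp_rot: [[0.168, 0.986, 0.0], [0.986, -0.168, -0.0], [-0.0, 0.0, -1.0]]
wrist_force: [-0.2, 0.7, -2.5]
opening: 17.7
finger_force: 30.0
[-0.029 -0.01   3.118] yaw 0 ya -9.65
0.92 [205.6, 288.3, 230.0, 336.5] pan xy -50.04880191263198 40.85512645336677 ang -179.44206960835658
0.9 [262.6, 246.5, 278.4, 295.6] pan xy 44.19617366079468 -38.29559591837782 ang 179.22253275565967
0.57 [228.9, 287.3, 245.5, 333.7] pan xy -39.554912625216204 6.507643260121667 ang -179.57086395793908
0.55 [174.4, 218.8, 308.2, 359.0] pan xy -1.9095387872133676 -0.7920872496681158 ang -165.35554780146762
0.81 [342.9, 352.6, 398.1, 378.8] pan xy -76.87240740460217 -420.3194261856373 ang 111.2435683868774
0.62 [257.1, 229.5, 296.8, 251.0] pan xy 44.55872768928137 -42.165386601052504 ang -179.90674153159142
0.54 [243.3, 218.5, 276.7, 231.8] pan xy 46.281819656437065 37.65152872712842 ang -179.10365502201887
0.5 [205.0, 231.4, 242.7, 248.2] pan xy -51.28284579087589 38.958274685675846 ang 179.3238877990628
0.49 [220.8, 237.6, 254.3, 254.3] pan xy -43.245695020149824 0.5640772582800624 ang -178.66371748760702
```

View pics/t6.png

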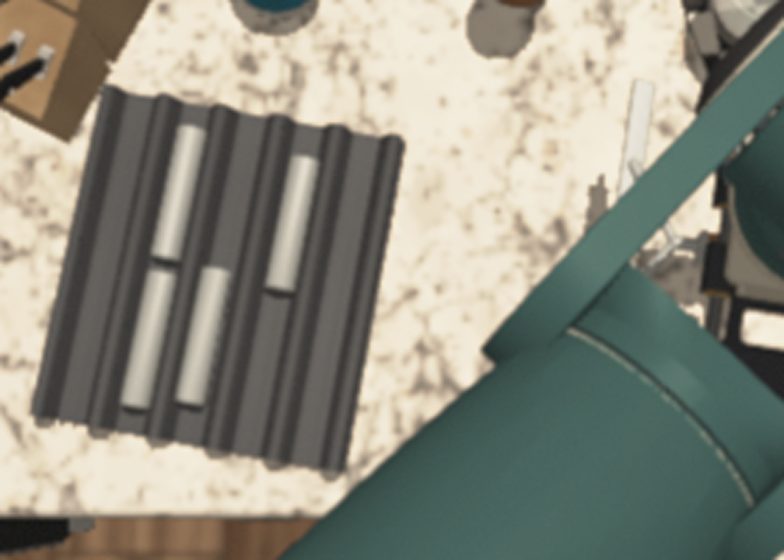

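All four tubes lie in line in troughs: (180,195), (150,340), (203,335) and (292,225), matching pan y ≈ 40, 40, 0 and -40, with |x| ≤ 51. The rake goes down here.

```bash
python3 -m crank '[[[0,0,1],0],[[0,0,2],0],[[0,0,2.6],0],[[0,0,2.8],0],[[0,0,2.9],0],[[0,0,3],0],[[0,0,3.05],0],[[0,0,3.1],0],[[0,0,3.1],0],[[0,0,3.1],0]]'
```

```text
time_s: 14.88
ee_pos: [468.8, -418.6, 66.1]
tcp_rot: [[0.169, 0.986, 0.0], [0.986, -0.169, -0.0], [-0.0, 0.0, -1.0]]
wrist_force: [0.7, 0.1, -2.6]
opening: 17.9
finger_force: 30.0
```

```bash
python3 -m crank '[[[0,0,0.02],0],[[0,0,0.04],0],[[0,0,0.04],0]]'
python3 -m crank '[[[0,0,0],0],[[0,0,0],0],[[0,0,0],0],[[0,0,0],0],[[0,0,0],0],[[0,0,0],0]]' 0.6
python3 -m crank '[[[0,0,-0.3],0],[[0,0,-1],0],[[0,0,-2.2],0],[[0,0,-4],0],[[0,0,-5],0],[[-3,0,-5],0],[[-3,0,-5],0],[[-3,0,-5],0]]'
python3 - <<'E'
from h import *
P=[r.snapshot("top"),r.snapshot("scene")]
a=cv2.resize(P[0]["frame"][190:390,165:445],(784,560))[:, :390];b=cv2.resize(P[1]["frame"][180:340,165:445],(784,448))
o=np.zeros((560,790,3),np.uint8);o[:300,:210]=cv2.resize(a,(210,300));o[:320,220:780]=cv2.resize(b,(560,320))
cv2.imwrite("pics/f.png",o)
c=np.array([471.6,-90.5]);al=np.radians(-9.7);ex=np.array([np.cos(al),np.sin(al)]);ey=np.array([-ex[1],ex[0]])
for q in P:
  for m in r.masks_of(q,"tube_1"):
    pts=np.argwhere(m["pixels"])[:,::-1].astype(float)
    mu=np.array([onz(q,u,23)[:2] for u in pts]).mean(0)
    print(round(m["score"],2),np.round([(mu-c)@ex,(mu-c)@ey]))
E
```

```text
time_s: 15.25
ee_pos: [468.9, -418.7, 65.3]
tcp_rot: [[0.169, 0.986, 0.0], [0.986, -0.169, -0.0], [-0.0, 0.0, -1.0]]
wrist_force: [-0.9, 1.4, 3.3]
opening: 17.6
finger_force: 30.0
time_s: 16.0
ee_pos: [468.8, -418.5, 64.8]
tcp_rot: [[0.169, 0.986, -0.0], [0.986, -0.169, -0.0], [-0.0, -0.0, -1.0]]
wrist_force: [-0.3, -0.0, -0.1]
opening: 55.8
finger_force: 0.0
time_s: 17.0
ee_pos: [453.0, -508.7, 216.0]
tcp_rot: [[0.17, 0.985, 0.0], [0.985, -0.17, -0.001], [-0.001, 0.001, -1.0]]
wrist_force: [1.1, 1.3, -1.0]
opening: 55.7
finger_force: 0.0
0.96 [49. 42.]
0.93 [ 43. -38.]
0.63 [-41.   6.]
0.57 [-52.  41.]
0.38 [219.   5.]
0.69 [ -78. -419.]
0.67 [46. 38.]
0.65 [-55.  39.]
0.51 [-45.   1.]
0.47 [ 40. -42.]
```

View pics/f.png

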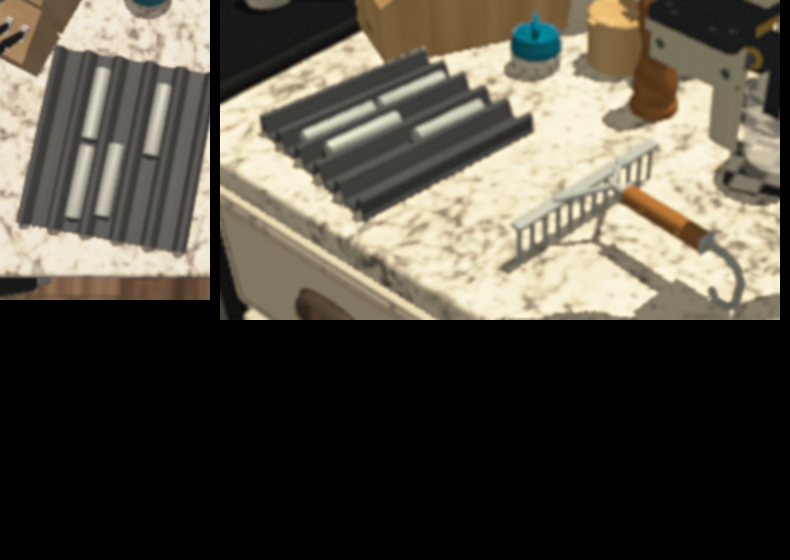

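The tubes are seated in line at (90,105), (78,180), (110,180) and (157,120). The rake lies tines down at (590,190), clear of the pan, and the gripper is away from it, so I'm handing in.

```bash
python3 -m crank '[[[0,0,0],0],[[0,0,0],0],[[0,0,0],0],[[0,0,0],0]]' | head -3; python3 -c "
from plant import r
print(r.close_job())"
```

```text
time_s: 17.7
ee_pos: [453.6, -507.2, 214.9]
tcp_rot: [[0.169, 0.986, 0.0], [0.986, -0.169, -0.0], [-0.0, 0.0, -1.0]]
the job is handed in; nothing more can be done
None
```

I handed the job in at about 18 s: the last pictures show all four tubes in line in troughs, with the rake lying tines down on the worktop clear of the pan; the hand-in returned no verdict.

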